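# Press a specimen plate under the stage clip

## Task

Push the glass specimen plate gently along the stage until its whole rear edge is flush against the brass stop bar, roughly in its middle, and keep up a steady push of about 7 N there for a good second so that it beds square. Then lift the spring clip just over the glass, swing it round its pivot screw and let it down softly onto the plate's front edge, and leave it pressing there on its own, hands off, for at least three seconds; after that lift it off and swing it all the way clear again to where it was parked and let go, with the plate still flush against the bar. Never push or press hard on the glass, do not lift the clip more than about a centimetre, and leave the bottle, the dish and the slide box alone.

Things in the scene. Friction and masses are not known exactly. Their poses are not given: they have to be found in the camera images.
- stage: Black microscope-style bench stage, fixed, 200 (x) x 230 (y) x 30 mm high including its rubber feet; origin at the centre of its underside. Its x axis points from its front (robot side) to the rail, z up. Its flat top is 30 mm above the work surface.
- rail: Fixed aluminium rail across the rear of the stage, 12 (x) x 126 (y) x 10 mm high; origin at the centre of its underside, on the stage top, 88 mm to +x of the stage's centre, same axes as the stage. It carries the brass stop bar, 8 (x) x 110 (y) x 9 mm high, which stands in front of it, parallel to it and centred on it.
- bar_zone (a point): Fixed point on the stage top, 28 mm to -x of the rail's origin. The stop bar's setting differs each time and is not measured: its front face becomes solid anywhere within 5 mm of this point in x, to be found by feel. A very light spring stands the bar 2 mm further forward; it goes back with under 0.3 N, then is solid, and follows the plate if this slips back by less than 2 mm.
- plate: Loose glass specimen plate with a cover glass on it, 60 (x) x 90 (y) x 6 mm thick, 70 to 115 g, lying flat on the stage some 5 to 35 mm in front of the stop bar and a little askew; origin at the centre of its underside, x axis towards the stop bar (rear edge at +30 mm, front edge at -30 mm), z up. It chips if the fingers or the clip push on it with more than about 15 N.
- plate_front (a point): Middle of the plate's front edge, half way up its 6 mm. A steady push of 5 to 9 N by the fingers here, towards the bar, squares and beds the plate.
- pivot (a point): Point on the axis of the clip's vertical pivot screw, at the height of the stage top; 85 mm to +y of the stage's centre. The fixed screw and its brass head (18 mm across) rise 43 mm above the stage top.
- clip: Spring clip: a flat steel arm that reaches from the pivot screw to a black rubber foot, with an upright red post over the foot. Origin on the pivot axis, at stage-top height when the clip is down; x axis along the arm from the pivot to the foot, z up. The foot and post axis is 65 mm from the pivot. The arm is 14 mm wide; its upper side lies 16 mm above the origin.
- clip_foot (a point): Lowest point of the round rubber foot (12 mm across). With the clip down and off the plate it hovers 1.5 mm above the stage, so it is lower than the plate's 6 mm top: the clip must be lifted over 4.5 mm to pass over the plate's edge; swung in without lifting, it jams on the edge.
- clip_post (a point): Point on the axis of the red grip post above the foot: a plain upright round post 12 mm across, from 16 to 50 mm above the stage top with the clip down; this point is 40 mm above the stage top. Pinch it from above from any side; it stays upright and may turn between the fingers.
- clip_swing (a joint): Swing of the clip about its vertical pivot screw, rad, anticlockwise seen from above. 0 to 0.3 parked: the arm points to the robot side of the stage. At 0 the arm points 2.880 rad (165 degrees) clockwise from the stage's x axis, and it turns 1.75 rad at most. 1.3 to 1.6 puts the foot over the front edge strip of a plate that is home against the bar; the foot moves about 6.5 mm per 0.1 rad. It stays where it is left (friction about 0.03 N m).
- clip_lift (a joint): How far the clip is lifted straight up along its pivot screw, m: 0 down, 0.020 at most; about 0.004 with its foot resting on the plate. A coil spring pushes it down with 2.4 N at 0, rising by 0.4 N per mm; the clip weighs 80 g. Lifting it beyond 0.015 overstrains the spring.
- dropper: Amber dropper bottle, 36 mm across, 75 mm high, loose bystander; origin under its centre.
- dish: Closed culture dish, 88 mm across, 16 mm high, loose bystander; origin under its centre.
- slidebox: Blue slide box with white lid, 52 x 87 x 36 mm high, loose bystander; origin under its centre.
There are look-alikes about, which are no part of the job. There is more than one size of the plate; the one meant has the size given above.

How it is judged:
On the way, in this order (a step that is already met when the one before it is completed fails the run):
1. the plate, flush, is held solid against the stop bar by the fingers' push of 4.5 to 9.5 N for 1 s (contact force between plate and rail above 0.02 N and angle between the y axis of plate and the y axis of rail, either way round below 0.03 rad and y of plate in the frame of rail between -0.03 and 0.03 m and angle between plate's own z axis and vertical below 0.05 rad and z of plate in the frame of stage below 0.032 m and contact force between plate and rail above 1 N and contact force between the fingers and plate between 4.5 and 9.5 N), for 1 s.
2. the plate is flush against the stop bar and the clip presses on its front edge strip by its own spring, with the fingers off clip and plate, for 2.5 s (contact force between plate and rail above 0.02 N and angle between the y axis of plate and the y axis of rail, either way round below 0.03 rad and y of plate in the frame of rail between -0.03 and 0.03 m and angle between plate's own z axis and vertical below 0.05 rad and z of plate in the frame of stage below 0.032 m and x of clip_foot in the frame of plate between -0.03 and -0.003 m and y of clip_foot in the frame of plate between -0.045 and 0.045 m and contact force between clip and plate above 2 N and contact force between the fingers and clip below 0.1 N and contact force between the fingers and plate below 0.1 N), for 2.5 s.
At the end, for the whole second after the job is handed in: The plate lies flat on the stage, at rest, touching the stop bar (within its 2 mm of spring travel), parallel to it within 0.03 rad and its middle within 30 mm of the bar's middle; the clip is down, off the plate, and swung back to its parked side (swing below 0.5 rad); the fingers touch nothing (contact force between plate and rail above 0.02 N and angle between the y axis of plate and the y axis of rail, either way round below 0.03 rad and y of plate in the frame of rail between -0.03 and 0.03 m and angle between plate's own z axis and vertical below 0.05 rad and z of plate in the frame of stage below 0.032 m and value of joint clip_swing below 0.5 rad and value of joint clip_lift below 0.002 m and linear speed of plate below 0.01 m/s and contact force between clip and plate below 0.1 N and contact force between the fingers and anything else below 0.1 N).
It fails at once if the fingers push on the plate with over 15 N (contact force between the fingers and plate above 15 N).
It fails at once if the clip presses or jams on the plate with over 15 N (contact force between clip and plate above 15 N).
It fails at once if the clip is lifted over 15 mm (value of joint clip_lift above 0.015 m).
It fails at once if the bottle, dish or slide box is shoved over 20 mm (distance of any of dropper, dish, slidebox from where it was at the start of the episode above 0.02 m).
It also fails if it takes over 72 s, if anything falls off the work surface, if the arm or the gripper's body presses on something with over 40 N, if the wrist force passes 120 N, or if a joint passes its speed limit or range.

## Robot

A 6-joint arm with a two-finger parallel gripper is mounted at the origin on the work surface. World frame = base frame: x ahead of the robot, y to its left, z up, the work surface at z = 0. Lengths are in m, angles in rad, forces in N, time in s.
With the tool pointing down it reaches from about 0.325 to 0.9 m from the base axis. Payload 6.1 kg.
Tool frame: the origin (TCP) lies midway between the tips of the shut fingers; the grasp point (between the pads) lies r.grip_point_offset behind it (r.grip_point_offset is the distance from the TCP to the grasp point, in m); y points along the fingers, z is the direction in which the jaws open and shut, and the axes are right-handed (so a half turn about y gives the same grasp; the last joint's range is limited). The gripper opens to 87 mm and grips with 3 to 60 N. Pads are 19 mm wide; open, the fingers measure 117 mm over their backs; the gripper's body (75 mm by 190 mm) begins 51 mm behind the grasp point.
Start: joints at [-1.463, 0.22, 1.526, -0, 1.395, -0.126], TCP at [0.145, -0.608, 0.223] pointing down, gripper open.
Joint ranges: [-2.98, 2.98], [-0.91, 2.08], [0.09, 2.57], [-1.24, 4.39], [0.2, 2.65], [-2.68, 2.68]. Speed limits (rad/s): [2.57, 2.57, 3.01, 3.14, 3.14, 3.14].

## Interface

Orientations are given as a unit quaternion [x, y, z, w].
In Python, from workcell import read_state, cams, r gives the robot as it stands. The module is installed in compiled form; this text tells all that it offers.
- The arm moves only by the tool apply_moves, never from a script. Its argument "series" is a list that holds one entry, the list of rows, each a list of 7 numbers: the turn, a rotation vector about the tool's x, y, z in rad, then the shift along the tool's x, y, z in cm, then the closure in counts, from 0 (fully open) to 255 (shut). In form: [[[wx, wy, wz, x, y, z, gripper], ...]]. A call has 1 to 20 rows; each row is the pose to reach, as a shift and turn from the pose commanded when the call began, along the tool's axes at that moment; what a row does not reach only later rows make up. A row lasts 1/12 s, in which the tool goes at most 41.7 mm and 7.16 degrees, less where a joint would pass 70% of its speed; a pose out of reach is approached as far as the arm can. A call with a gripper value outside its range is refused whole. The fingers move at their own pace and stop on an object; the grip force is fixed at half the most. Time passes only in rows, so rows that repeat a pose let the fingers close. It gives the time, the measured TCP pose, the force and the opening at its end, in the units of the state.
- read_state(): the state, without advancing time (a new reading comes with each control period).
- cams.camera(name): name is "side" or "top" or "wrist"; returns (picture, depth): 480x640x3 uint8, blue, green, red; 480x640 float32, m along the optical axis (not along the pixel's ray), 0 where there is no reading.
- cams.camera_info(name): a dict with "K" (3x3 intrinsics, pixels), "dist_coeffs" ([k1, k2, p1, p2, k3] as OpenCV has them; the pictures are not rectified), "R" (3x3) and "t" (3): a world point X has camera coordinates R X + t. Camera axes: x right, y down, z forward; pixel columns grow to the right and rows downward; lengths in m; the calibration is good to about 2 mm. A picture is of the moment at which its call begins: read the wrist's pose just before it. camera_info takes no time and is no camera call; for the wrist camera it gives the pose at the moment of the call.
- r.hand_in(): hands the job in, once; it reports no verdict.
The state is a dict: "clock": time; "qpos": joint angles; "dq": joint speeds; "tau": joint torques, N m; "tool_pos": TCP position; "ee_rot": TCP orientation; "ft_force": force on the tool from outside, world axes, zero at the start; "ft_torque": the same for the moment, N m; "finger_gap": finger opening in m.
Only numpy, scipy, OpenCV 4.12 (cv2) and the standard library are available. Lean on these libraries where they do the work, as an engineer would, in place of code of your own. Each camera call takes 0.05 s, during which the arm holds its last target.

## Working session

There is one attempt and no reset: what is moved stays moved. The work goes in short steps, Python scripts to look and compute and a tool call to move; the robot and the scene stay as the last step left them, time stands still between calls to the robot, and variables do not carry over. Pictures are saved under pics/ and viewed, and the job is handed in when it is done.

Besides the shell and the picture viewer there is one more tool, called after "Call:" in YAML: its name, and indented under it one key for each argument. apply_moves: Moves the arm, as the interface text tells. Its arguments: {"type":"object","properties":{"series":{"type":"array"}},"required":["series"]}

```bash
mkdir -p pics; ls; python3 - <<'E'
from workcell import read_state, cams, r
import cv2,numpy as np
s=read_state()
for k,v in s.items(): print(k,np.round(v,4))
print(r.grip_point_offset)
for n in ["side","top","wrist"]:
    i=cams.camera_info(n); print(n,np.round(i["K"],1).tolist(),i["dist_coeffs"],np.round(i["R"],4).tolist(),np.round(i["t"],4).tolist())
    p,d=cams.camera(n); cv2.imwrite(f"pics/{n}0.png",p); np.save(f"{n}0d.npy",d)
print(read_state()['clock'])
E
```

```text
pics
clock 0.0
qpos [-1.4631  0.2212  1.5276  0.      1.3947 -0.1261]
dq [-0.0005  0.0002 -0.0022  0.0013 -0.0011 -0.0003]
tau [ 1.60000e-03 -4.94608e+01 -3.87378e+01  7.00000e-02  5.73000e-02
 -1.00000e-04]
tool_pos [ 0.1448 -0.6074  0.2214]
ee_rot [-0.0825  0.703  -0.7016  0.0825]
ft_force [ 0.0799 -1.3247 -1.0023]
ft_torque [ 0.032   0.01   -0.0214]
finger_gap 0.087
0.0187
side [[514.9, 0.0, 324.1], [0.0, 514.9, 234.6], [0.0, 0.0, 1.0]] [-0.01390888  0.          0.          0.          0.        ] [[0.9936, -0.1113, 0.0194], [-0.0506, -0.5922, -0.8042], [0.101, 0.7981, -0.594]] [-0.6117, 0.1016, 0.7817]
top [[483.3, 0.0, 317.0], [0.0, 483.3, 248.7], [0.0, 0.0, 1.0]] [-0.10419538  0.          0.          0.          0.        ] [[-0.0159, -0.9997, 0.0202], [-0.9855, 0.0123, -0.169], [0.1687, -0.0226, -0.9854]] [0.0397, 0.623, 0.9211]
wrist [[408.0, 0.0, 324.1], [0.0, 408.0, 234.6], [0.0, 0.0, 1.0]] [0.00213512 0.         0.         0.         0.        ] [[0.2321, -0.9727, -0.0022], [-0.9357, -0.2239, 0.2728], [-0.2658, -0.0613, -0.9621]] [-0.6238, -0.033, 0.3898]
0.15
```

View pics/side0.png

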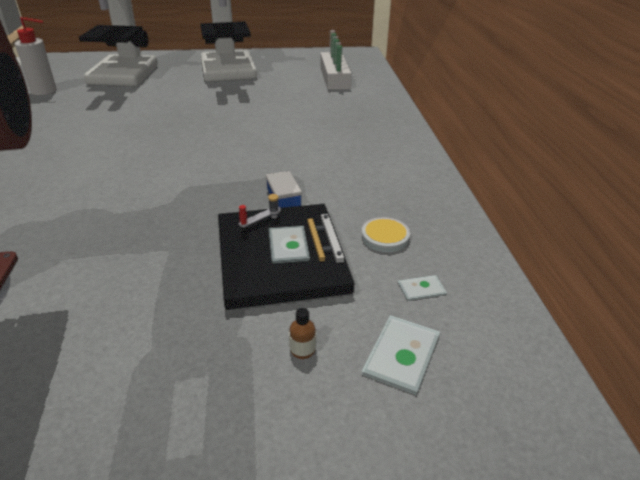

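View pics/top0.png

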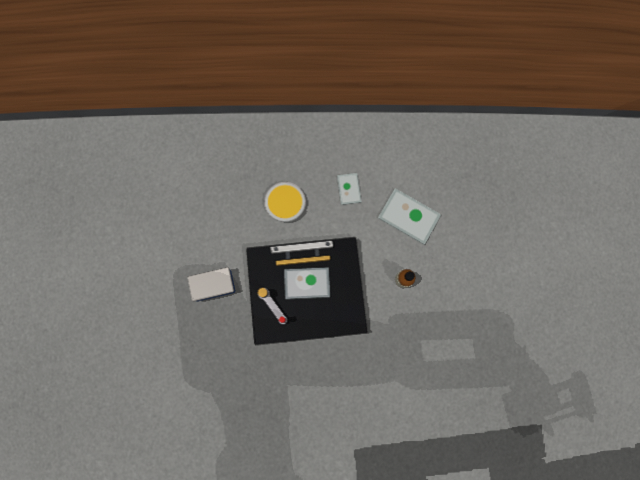

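View pics/wrist0.png

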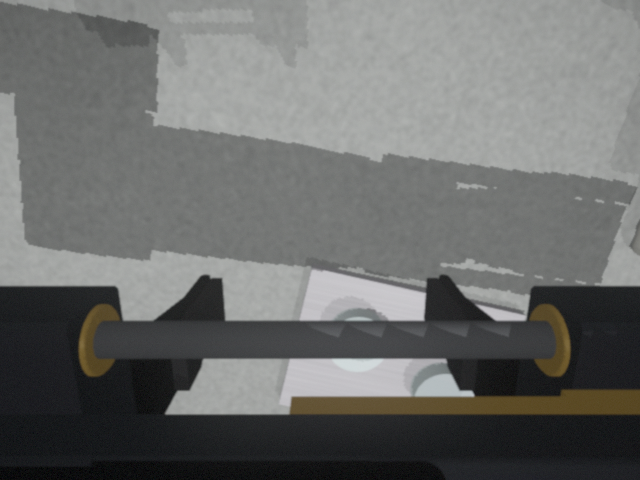

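Candidates for the plate (top picture): (307,283) on the stage, (349,189) small one on the bench, (409,216) large one on the bench. By the description it is the one on the stage. I'll check its size and measure the parts.

```bash
cat > h.py <<'E'
import cv2,numpy as np
from workcell import read_state, cams, r
from scipy.spatial.transform import Rotation as Ro
def ray(info,uv):
    uv=np.array(uv,float).reshape(-1,1,2)
    n=cv2.undistortPoints(uv,np.array(info["K"]),np.array(info["dist_coeffs"])).reshape(-1,2)
    R=np.array(info["R"]);t=np.array(info["t"])
    return -R.T@t,(R.T@np.c_[n,np.ones(len(n))].T).T
def onz(info,uv,z):
    o,d=ray(info,uv); return o+d*((z-o[2])/d[:,2])[:,None]
def proj(info,X):
    return cv2.projectPoints(np.array(X,float).reshape(-1,1,3),cv2.Rodrigues(np.array(info["R"]))[0],np.array(info["t"]),np.array(info["K"]),np.array(info["dist_coeffs"]))[0].reshape(-1,2)
def crop(img,x0,y0,x1,y1,s,name):
    cv2.imwrite(name,cv2.resize(img[y0:y1,x0:x1],None,fx=s,fy=s,interpolation=cv2.INTER_CUBIC))
E
python3 - <<'E'
from h import *
im=cv2.imread('pics/top0.png'); crop(im,235,230,375,350,5,'pics/top0c.png')
im2=cv2.imread('pics/side0.png'); crop(im2,205,165,365,305,5,'pics/side0c.png')
i=cams.camera_info('top')
hsv=cv2.cvtColor(im,cv2.COLOR_BGR2HSV)
# stage black
m=(hsv[...,2]<45).astype(np.uint8); m[:230]=0;m[350:]=0;m[:,:235]=0;m[:,375:]=0
m=cv2.morphologyEx(m,cv2.MORPH_CLOSE,np.ones((25,25)))
c=max(cv2.findContours(m,0,1)[0],key=cv2.contourArea); print('stage',cv2.minAreaRect(c))
q=cv2.approxPolyDP(c,6,True).reshape(-1,2); print(q.tolist()); print(np.round(onz(i,q,0.03),4).tolist())
E
```

```text
stage ((305.6397399902344, 290.327392578125), (96.67640686035156, 113.5306625366211), 83.9909896850586)
[[355, 238], [247, 248], [255, 344], [367, 331]]
[[0.6489, -0.0488, 0.03], [0.6306, 0.1747, 0.03], [0.4354, 0.1576, 0.03], [0.4577, -0.0677, 0.03]]
```

View pics/top0c.png

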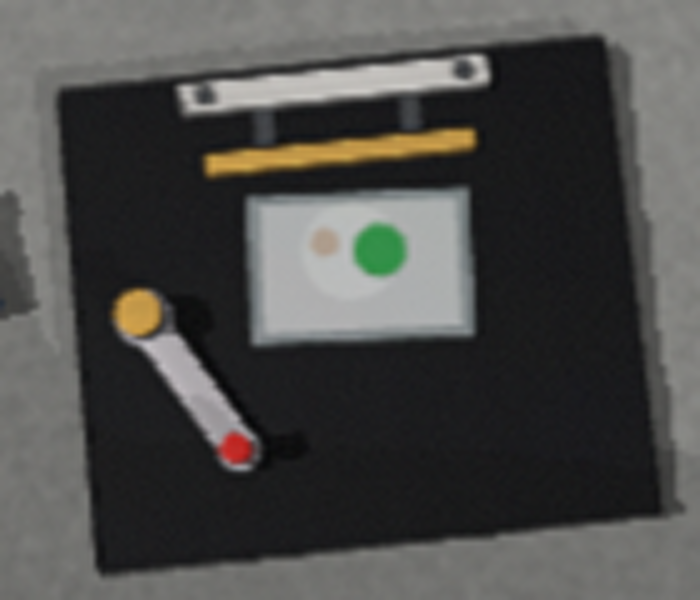

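View pics/side0c.png

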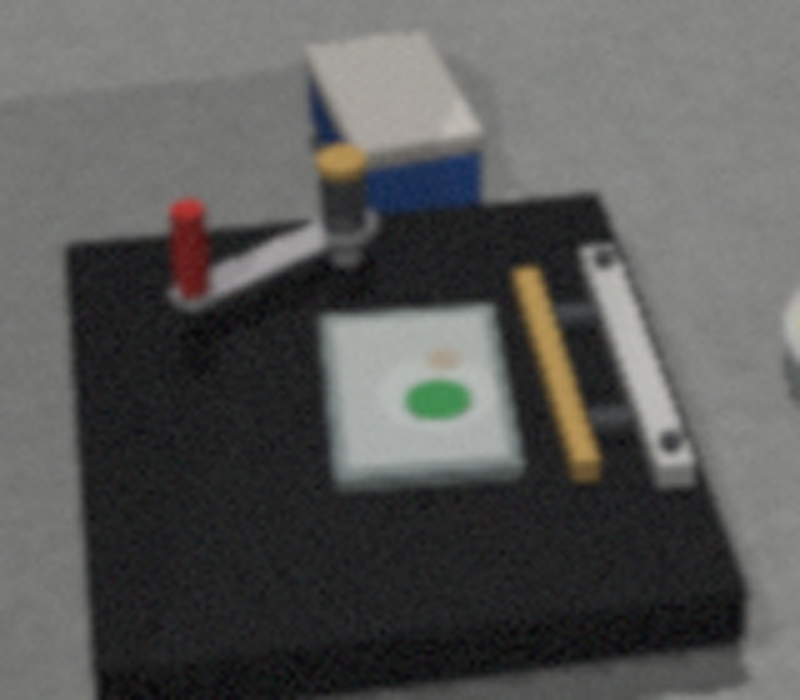

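The crop shows the plate on the stage at (307,283), the brass bar at (303,261), the rail, the screw head at (263,293) and the red post at (282,320). Next I compute positions and sizes.

```bash
cat > meas.py <<'E'
from h import *
def quad(c):
    return cv2.boxPoints(cv2.minAreaRect(c))
def comp(mask,box,k=1):
    m=np.zeros_like(mask,np.uint8); x0,y0,x1,y1=box; m[y0:y1,x0:x1]=mask[y0:y1,x0:x1]
    return max(cv2.findContours(m,0,1)[0],key=cv2.contourArea)
def edges(i,c,z):
    P=onz(i,c.reshape(-1,2).astype(float),z)[:,:2]
    rc=cv2.minAreaRect(P.astype(np.float32)*1000); return rc
if __name__=="__main__":
  for cam,boxes in (('top',dict(stage=(235,230,375,350),plate=(275,262,340,305),bar=(270,254,335,270),rail=(265,236,338,256),post=(274,312,292,328),head=(255,285,272,302))),
                  ('side',dict(stage=(205,200,365,305),plate=(262,222,312,266),bar=(305,215,328,263),rail=(318,210,346,264),post=(235,202,250,226),head=(265,192,282,202)))):
    im=cv2.imread(f'pics/{cam}0.png'); i=cams.camera_info(cam)
    h=cv2.cvtColor(im,cv2.COLOR_BGR2HSV); H,S,V=[h[...,k].astype(int) for k in range(3)]
    brass=(H>10)&(H<30)&(S>100)&(V>70)
    red=((H<10)|(H>170))&(S>120)&(V>60)
    white=(V>90)&~brass&~red
    for n,m,z in (('plate',V>75,.036),('bar',brass,.039),('rail',V>75,.04),('head',brass,.073),('post',red,.08)):
        c=comp(m&(~brass if n in('plate','rail') else True),boxes[n]); rc=edges(i,c,z)
        print(cam,n,'area',cv2.contourArea(c),'ctr mm',np.round(rc[0],1),'size',np.round(rc[1],1),'ang',round(rc[2],2))
E
python3 meas.py
```

```text
top plate area 1255.0 ctr mm [556.7  52.9] size [60.  91.3] ang 1.48
top bar area 202.0 ctr mm [602.8  60.4] size [  9.8 108.9] ang 5.16
top rail area 361.5 ctr mm [643.1  63.1] size [147.6  18.7] ang 89.31
top head area 59.5 ctr mm [536.  140.5] size [17.6 15.6] ang 89.3
top post area 22.0 ctr mm [482.4 100.9] size [11.2 10. ] ang 55.73
side plate area 1218.5 ctr mm [560.2  51.6] size [61.3 97. ] ang 1.9
side bar area 248.5 ctr mm [606.9  57.3] size [ 11.9 120. ] ang 5.16
side rail area 855.5 ctr mm [636.3  65.9] size [146.5  43. ] ang 81.74
side head area 41.5 ctr mm [539.3 137.5] size [20.  14.1] ang 87.83
side post area 95.5 ctr mm [487.8  78.9] size [11.5 53.4] ang 1.18
```

```bash
cat >> h.py <<'E'
YAW=0.089
def tgt(pos,yaw=YAW,flip=1):
    # tool y down, tool z (jaws) along +-stage y
    y=np.array([0,0,-1.]); z=flip*np.array([-np.sin(yaw),np.cos(yaw),0]); x=np.cross(y,z)
    return np.array(pos),Ro.from_matrix(np.c_[x,y,z])
def row(pos,R,base=None):
    s=read_state(); p0=np.array(s['tool_pos']);R0=Ro.from_quat(s['ee_rot'])
    if base: p0,R0=base
    w=(R0.inv()*R).as_rotvec(); d=R0.inv().apply(np.array(pos)-p0)*100
    return np.round(w,4),np.round(d,3)
E
python3 - <<'E'
from h import *
s=read_state(); print(np.round(Ro.from_quat(s['ee_rot']).as_matrix(),3))
for f in (1,-1): print(f,row(*tgt([.49,.048,.2],flip=f)))
i=cams.camera_info('wrist');R=np.array(i['R']);t=np.array(i['t']);R0=Ro.from_quat(s['ee_rot'])
print('cam in tool',R0.inv().apply(-R.T@t-np.array(s['tool_pos'])),R0.inv().apply(R[2]))
E
```

```text
[[-0.973 -0.     0.232]
 [-0.232  0.002 -0.973]
 [-0.    -1.    -0.002]]
1 (array([-1.0000e-04, -2.9968e+00, -2.3000e-03]), array([-48.773,   2.26 , -55.767]))
-1 (array([ 1.500e-03,  1.448e-01, -1.000e-04]), array([-48.773,   2.26 , -55.767]))
cam in tool [-7.48560970e-02 -1.61125586e-01 -1.38661790e-04] [ 2.72990189e-01  9.62016773e-01 -2.93210818e-04]
```

Call:
apply_moves:
  series:
    - [[0, 0.145, 0, -48.8, 2.2, -55.8, 0], [0, 0.145, 0, -48.8, 2.2, -55.8, 0], [0, 0.145, 0, -48.8, 2.2, -55.8, 0], [0, 0.145, 0, -48.8, 2.2, -55.8, 0], [0, 0.145, 0, -48.8, 2.2, -55.8, 0], [0, 0.145, 0, -48.8, 2.2, -55.8, 255], [0, 0.145, 0, -48.8, 2.2, -55.8, 255], [0, 0.145, 0, -48.8, 2.2, -55.8, 255], [0, 0.145, 0, -48.8, 2.2, -55.8, 255], [0, 0.145, 0, -48.8, 2.2, -55.8, 255], [0, 0.145, 0, -48.8, 2.2, -55.8, 255], [0, 0.145, 0, -48.8, 2.2, -55.8, 255], [0, 0.145, 0, -48.8, 2.2, -55.8, 255], [0, 0.145, 0, -48.8, 2.2, -55.8, 255], [0, 0.145, 0, -48.8, 2.2, -55.8, 255], [0, 0.145, 0, -48.8, 2.2, -55.8, 255], [0, 0.145, 0, -48.8, 2.2, -55.8, 255], [0, 0.145, 0, -48.8, 2.2, -55.8, 255], [0, 0.145, 0, -48.8, 2.2, -55.8, 255], [0, 0.145, 0, -48.8, 2.2, -55.8, 255]]

```text
clock: 1.82
tool_pos: [0.4901, 0.0495, 0.2]
ee_rot: [0.033, -0.706, 0.706, -0.032]
ft_force: [-0.1, -0.3, -1.4]
finger_gap: 0.0014
```

```bash
python3 - <<'E'
from h import *
import pickle
s=read_state(); print(s['clock'],np.round(s['tool_pos'],4),np.round(s['qpos'],3),np.round(s['ft_force'],2),s['finger_gap'])
i=cams.camera_info('wrist'); p,d=cams.camera('wrist'); cv2.imwrite('pics/w1.png',p); pickle.dump(i,open('w1.pkl','wb'))
print(read_state()['ft_force'])
E
```

```text
1.8167 [0.4901 0.0495 0.2   ] [-0.06  -0.082  1.888 -0.     1.337  1.419] [-0.11 -0.3  -1.36] 0.0014149665248327468
[-0.04379342  0.89704218 -0.21284222]
```

View pics/w1.png

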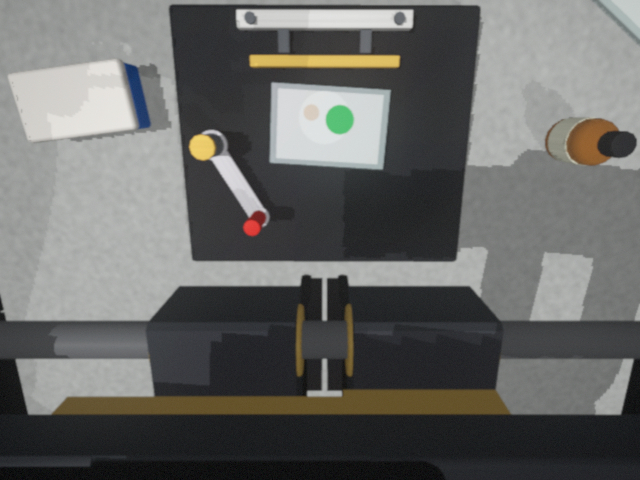

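The wrist view shows the stage, with the bar at (325,61), the plate at (330,126), the screw head at (203,147) and the post top at (252,228). I'll measure from it.

```bash
python3 - <<'E'
from h import *; from meas import comp,edges
import pickle
i=pickle.load(open('w1.pkl','rb')); im=cv2.imread('pics/w1.png')
h=cv2.cvtColor(im,cv2.COLOR_BGR2HSV); H,S,V=[h[...,k].astype(int) for k in range(3)]
brass=(H>10)&(H<32)&(S>90)&(V>90); red=((H<8)|(H>172))&(S>120)&(V>150)
for n,m,b,z in (('plate',V>75,(262,78,398,176),.036),('bar',brass,(240,50,408,72),.039),('rail',(V>90)&~brass,(228,6,420,33),.04),('head',brass,(185,130,222,165),.073),('post',red,(238,215,264,240),.08)):
    c=comp(m,b); rc=edges(i,c,z); print(n,cv2.contourArea(c),np.round(rc[0],1),np.round(rc[1],1),round(rc[2],2))
print(np.round(onz(i,[[171,5],[480,8],[458,261],[193,261]],.03)*1000,1))
print(np.round(onz(i,[[249,63],[399,62],[272,160],[384,167]],.036)*1000,1))
E
```

```text
plate 9591.5 [558.6  53. ] [61.6 91.5] 1.87
bar 1925.5 [604.9  60.3] [  9.5 110.5] 5.32
rail 3644.5 [631.3  62.9] [ 14.8 126.7] 5.33
head 549.5 [538.  139.2] [18.2 18.2] 48.13
post 189.5 [485.4 101.6] [11.1 11.5] 5.34
[[633.2 174.8  30. ]
 [652.1 -49.1  30. ]
 [458.  -68.8  30. ]
 [436.8 157.9  30. ]]
[[598.7 115.6  36. ]
 [609.7   5.3  36. ]
 [529.5  94.6  36. ]
 [532.3   6.1  36. ]]
```

```bash
sed -i 's/^YAW=.*/YAW=0.0928/' h.py; python3 - <<'E'
from h import *
print(row(*tgt([.497,.0491,.0325],flip=-1)))
E
```

```text
(array([-0.0003, -0.002 ,  0.0015]), array([-0.751, 16.749, -0.02 ]))
```

Call:
apply_moves:
  series:
    - [[0, 0, 0, -0.7, 4, 0, 255], [0, 0, 0, -0.7, 8, 0, 255], [0, 0, 0, -0.7, 11, 0, 255], [0, 0, 0, -0.7, 13, 0, 255], [0, 0, 0, -0.7, 14.5, 0, 255], [0, 0, 0, -0.7, 15.5, 0, 255], [0, 0, 0, -0.7, 15.5, 0, 255], [0, 0, 0, -0.7, 15.5, 0, 255]]

```text
clock: 2.53
tool_pos: [0.4971, 0.0476, 0.0457]
ee_rot: [0.031, -0.706, 0.706, -0.031]
ft_force: [-0.1, 0.3, 1.1]
finger_gap: 0.0006
```

```bash
python3 - <<'E'
from h import *
print(np.round(read_state()['tool_pos'],4)); print(row(*tgt([.497,.0491,.0325],flip=-1)))
import pickle
i=cams.camera_info('wrist'); p,d=cams.camera('wrist'); cv2.imwrite('pics/w2.png',p)
p,d=cams.camera('side'); crop(p,205,165,365,305,5,'pics/s2.png')
E
```

```text
[0.4971 0.0476 0.0457]
(array([-0.0001, -0.0054,  0.0004]), array([-0.008,  1.324, -0.148]))
```

View pics/w2.png

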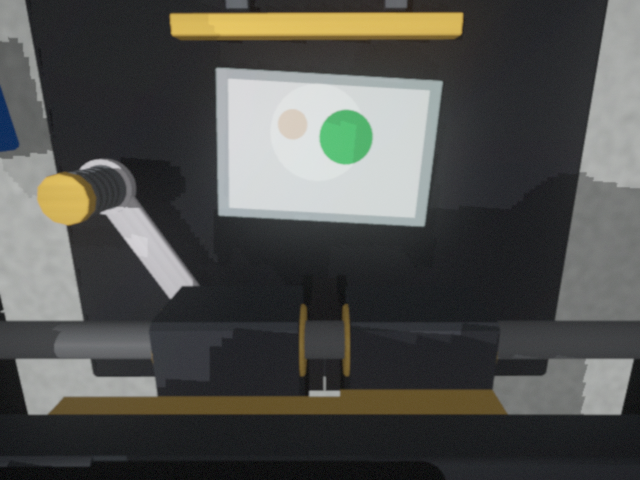

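View pics/s2.png

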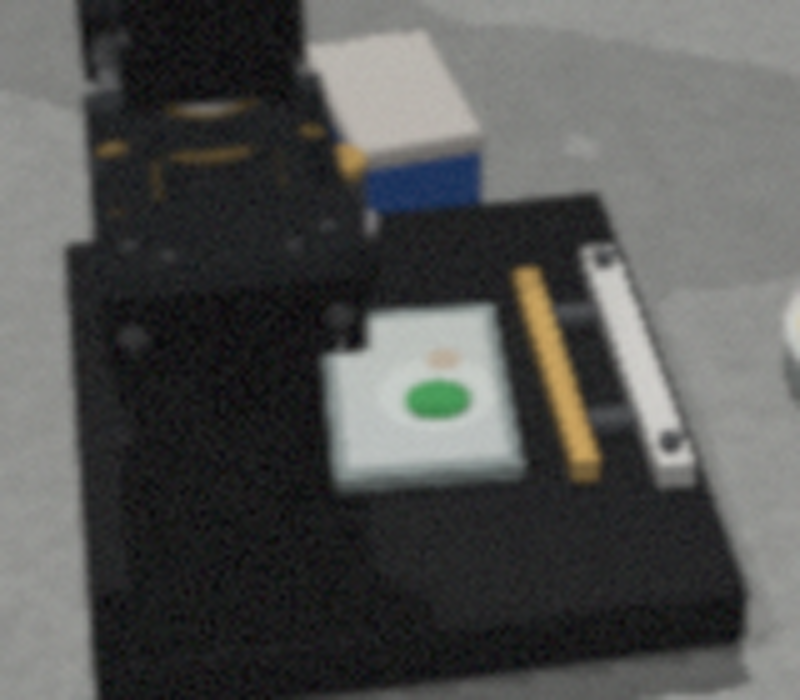

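Call:
apply_moves:
  series:
    - [[0, -0.004, 0, 0, 0.6, -0.15, 255], [0, -0.004, 0, 0, 1.1, -0.15, 255], [0, -0.004, 0, 0, 1.3, -0.15, 255], [0, -0.004, 0, 0, 1.3, -0.15, 255], [0, -0.004, 0, 0, 1.3, -0.15, 255]]

```text
clock: 3.05
tool_pos: [0.4969, 0.0501, 0.0323]
ee_rot: [-0.033, 0.706, -0.706, 0.033]
ft_force: [-0.3, 0.5, 0.3]
finger_gap: 0.0006
```

```bash
python3 - <<'E'
from h import *
s=read_state();print(np.round(s['tool_pos'],4),s['ft_force'],s['ft_torque']); print(row(*tgt([.497,.0491,.0325],flip=-1)))
E
```

```text
[0.4969 0.0501 0.0323] [-0.34498245  0.5355081   0.33086692] [ 0.06357191  0.02282028 -0.05891326]
(array([0.    , 0.0002, 0.0005]), array([-0.003, -0.016,  0.1  ]))
```

Call:
apply_moves:
  series:
    - [[0, 0, 0, -0.3, 0, 0.05, 255], [0, 0, 0, -0.6, 0, 0.05, 255], [0, 0, 0, -0.9, 0, 0.05, 255], [0, 0, 0, -1.2, 0, 0.05, 255], [0, 0, 0, -1.4, 0, 0.05, 255], [0, 0, 0, -1.6, 0, 0.05, 255], [0, 0, 0, -1.75, 0, 0.05, 255], [0, 0, 0, -1.85, 0, 0.05, 255], [0, 0, 0, -1.95, 0, 0.05, 255], [0, 0, 0, -2.05, 0, 0.05, 255], [0, 0, 0, -2.15, 0, 0.05, 255], [0, 0, 0, -2.25, 0, 0.05, 255], [0, 0, 0, -2.35, 0, 0.05, 255], [0, 0, 0, -2.45, 0, 0.05, 255], [0, 0, 0, -2.55, 0, 0.05, 255], [0, 0, 0, -2.65, 0, 0.05, 255], [0, 0, 0, -2.75, 0, 0.05, 255], [0, 0, 0, -2.85, 0, 0.05, 255]]

```text
clock: 4.55
tool_pos: [0.5256, 0.0521, 0.0325]
ee_rot: [0.033, -0.706, 0.706, -0.033]
ft_force: [-0.6, -0.3, -0.9]
finger_gap: 0.0004
```

```bash
python3 - <<'E'
from h import *
s=read_state();print(np.round(s['tool_pos'],4),s['ft_force'],s['ft_torque'],s['clock'])
p,d=cams.camera('wrist'); cv2.imwrite('pics/w3.png',p)
for k in range(3):print(read_state()['ft_force'])
E
```

```text
[0.5256 0.0521 0.0325] [-0.62386395 -0.27498917 -0.9040452 ] [ 0.04660615  0.08608671 -0.05332936] 4.55
[-0.00254064 -0.22712284  0.51394614]
[-0.00254064 -0.22712284  0.51394614]
[-0.00254064 -0.22712284  0.51394614]
```

View pics/w3.png

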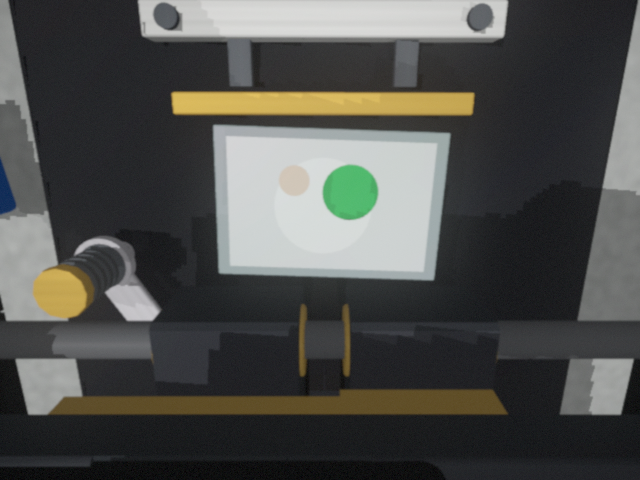

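The plate has moved and partly squared, with a 4–6 mm gap left to the bar (bar front edge at row 115, plate rear at rows 126–133). I'll continue slowly.

Call:
apply_moves:
  series:
    - [[0, 0, 0, -0.05, 0, 0, 255], [0, 0, 0, -0.1, 0, 0, 255], [0, 0, 0, -0.15, 0, 0, 255], [0, 0, 0, -0.2, 0, 0, 255], [0, 0, 0, -0.25, 0, 0, 255], [0, 0, 0, -0.3, 0, 0, 255], [0, 0, 0, -0.35, 0, 0, 255], [0, 0, 0, -0.4, 0, 0, 255]]

```text
clock: 5.27
tool_pos: [0.5295, 0.0525, 0.0325]
ee_rot: [-0.033, 0.706, -0.706, 0.033]
ft_force: [-0.5, 0.3, -0.1]
finger_gap: 0.0004
```

Call:
apply_moves:
  series:
    - [[0, 0, 0, -0.05, 0, 0, 255], [0, 0, 0, -0.1, 0, 0, 255]]

```text
clock: 5.43
tool_pos: [0.5305, 0.0526, 0.0325]
ee_rot: [0.033, -0.706, 0.706, -0.033]
ft_force: [-1.2, -0.3, 0.9]
finger_gap: 0.0004
```

```bash
python3 - <<'E'
from h import *
s=read_state();print(np.round(s['tool_pos'],4),s['ft_force'],s['clock'])
p,d=cams.camera('wrist'); cv2.imwrite('pics/w4.png',p)
print(read_state()['ft_force'])
E
```

```text
[0.5305 0.0526 0.0325] [-1.19343831 -0.29205019  0.88225701] 5.4333
[-1.13632713 -0.16709866  0.11613059]
```

View pics/w4.png

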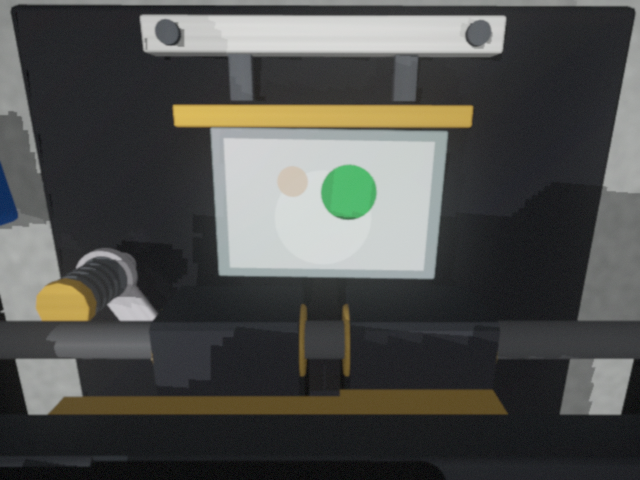

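The plate's left rear corner has reached the bar (215,128), and the right one is about 1 mm short. I'll go in finer steps and watch the force.

Call:
apply_moves:
  series:
    - [[0, 0, 0, -0.025, 0, 0, 255], [0, 0, 0, -0.05, 0, 0, 255], [0, 0, 0, -0.075, 0, 0, 255], [0, 0, 0, -0.1, 0, 0, 255]]

```text
clock: 5.82
tool_pos: [0.5315, 0.0527, 0.0326]
ee_rot: [-0.033, 0.706, -0.706, 0.033]
ft_force: [-0.7, -0.6, 0.1]
finger_gap: 0.0005
```

Call:
apply_moves:
  series:
    - [[0, 0, 0, -0.025, 0, 0, 255], [0, 0, 0, -0.05, 0, 0, 255]]

```text
clock: 5.98
tool_pos: [0.532, 0.0527, 0.0326]
ee_rot: [0.033, -0.706, 0.706, -0.033]
ft_force: [-0.8, -0.2, 0.8]
finger_gap: 0.0005
```

Call:
apply_moves:
  series:
    - [[0, 0, 0, -0.02, 0, 0, 255], [0, 0, 0, -0.04, 0, 0, 255]]

```text
clock: 6.15
tool_pos: [0.5324, 0.0528, 0.0325]
ee_rot: [0.033, -0.706, 0.706, -0.033]
ft_force: [-0.9, -0.2, -0.3]
finger_gap: 0.0006
```

Call:
apply_moves:
  series:
    - [[0, 0, 0, -0.02, 0, 0, 255], [0, 0, 0, -0.04, 0, 0, 255]]

```text
clock: 6.32
tool_pos: [0.5328, 0.0528, 0.0326]
ee_rot: [-0.033, 0.706, -0.706, 0.033]
ft_force: [-1.2, -0.9, 0.5]
finger_gap: 0.0005
```

Call:
apply_moves:
  series:
    - [[0, 0, 0, -0.02, 0, 0, 255], [0, 0, 0, -0.04, 0, 0, 255]]

```text
clock: 6.48
tool_pos: [0.533, 0.0528, 0.0325]
ee_rot: [0.033, -0.706, 0.706, -0.033]
ft_force: [-1.9, -0.2, 1.8]
finger_gap: 0.0005
```

Call:
apply_moves:
  series:
    - [[0, 0, 0, -0.02, 0, 0, 255], [0, 0, 0, -0.04, 0, 0, 255]]

```text
clock: 6.65
tool_pos: [0.5333, 0.0528, 0.0325]
ee_rot: [0.033, -0.706, 0.706, -0.033]
ft_force: [-3.2, 0.3, 1.8]
finger_gap: 0.0002
```

Call:
apply_moves:
  series:
    - [[0, 0, 0, -0.02, 0, 0, 255], [0, 0, 0, -0.03, 0, 0, 255]]

```text
clock: 6.82
tool_pos: [0.5335, 0.0529, 0.0325]
ee_rot: [0.033, -0.706, 0.706, -0.032]
ft_force: [-2.7, -1.5, 2.5]
finger_gap: 0.0004
```

Call:
apply_moves:
  series:
    - [[0, 0, 0, -0.01, 0, 0, 255], [0, 0, 0, -0.01, 0, 0, 255]]

```text
clock: 6.98
tool_pos: [0.5336, 0.0529, 0.0324]
ee_rot: [-0.033, 0.706, -0.706, 0.033]
ft_force: [-4.2, -0.8, 1.7]
finger_gap: 0.0003
```

Call:
apply_moves:
  series:
    - [[0, 0, 0, -0.02, 0, 0, 255], [0, 0, 0, -0.04, 0, 0, 255]]

```text
clock: 7.15
tool_pos: [0.5339, 0.053, 0.0324]
ee_rot: [-0.033, 0.706, -0.706, 0.032]
ft_force: [-5.8, -1.9, 4.5]
finger_gap: 0.0004
```

Call:
apply_moves:
  series:
    - [[0, 0, 0, -0.02, 0, 0, 255], [0, 0, 0, -0.04, 0, 0, 255]]

```text
clock: 7.32
tool_pos: [0.5342, 0.053, 0.0324]
ee_rot: [0.033, -0.706, 0.706, -0.032]
ft_force: [-6.7, -2.0, 4.5]
finger_gap: 0.0001
```

Call:
apply_moves:
  series:
    - [[0, 0, 0, -0.01, 0, 0, 255], [0, 0, 0, -0.02, 0, 0, 255], [0, 0, 0, -0.02, 0, 0, 255]]

```text
clock: 7.57
tool_pos: [0.5343, 0.053, 0.0324]
ee_rot: [0.033, -0.706, 0.706, -0.032]
ft_force: [-6.3, -1.9, 4.1]
finger_gap: 0.0011
```

Horizontal push is 6.5–7 N (7.8 N counting the vertical share). I'll hold here.

Call:
apply_moves:
  series:
    - [[0, 0, 0, 0, 0, 0, 255], [0, 0, 0, 0, 0, 0, 255], [0, 0, 0, 0, 0, 0, 255], [0, 0, 0, 0, 0, 0, 255], [0, 0, 0, 0, 0, 0, 255], [0, 0, 0, 0, 0, 0, 255]]

```text
clock: 8.07
tool_pos: [0.5342, 0.053, 0.0324]
ee_rot: [0.033, -0.706, 0.706, -0.032]
ft_force: [-5.8, -1.5, 3.9]
finger_gap: 0.0002
```

Call:
apply_moves:
  series:
    - [[0, 0, 0, 0, 0, 0, 255], [0, 0, 0, 0, 0, 0, 255], [0, 0, 0, 0, 0, 0, 255], [0, 0, 0, 0, 0, 0, 255], [0, 0, 0, 0, 0, 0, 255], [0, 0, 0, 0, 0, 0, 255]]

```text
clock: 8.57
tool_pos: [0.5343, 0.053, 0.0324]
ee_rot: [0.033, -0.706, 0.706, -0.032]
ft_force: [-5.9, -1.3, 4.3]
finger_gap: 0.0004
```

Call:
apply_moves:
  series:
    - [[0, 0, 0, 0, 0, 0, 255], [0, 0, 0, 0, 0, 0, 255], [0, 0, 0, 0, 0, 0, 255], [0, 0, 0, 0, 0, 0, 255], [0, 0, 0, 0, 0, 0, 255], [0, 0, 0, 0, 0, 0, 255]]

```text
clock: 9.07
tool_pos: [0.5342, 0.053, 0.0324]
ee_rot: [0.033, -0.706, 0.706, -0.032]
ft_force: [-6.3, -2.1, 4.9]
finger_gap: 0.0006
```

```bash
python3 - <<'E'
from h import *
p,d=cams.camera('wrist'); cv2.imwrite('pics/w5.png',p)
s=read_state();print(s['ft_force'],s['ft_torque'],s['tool_pos'],row(*tgt([.497,.0491,.0325],flip=-1)))
E
```

```text
[-5.78309149 -1.08683895  4.89137382] [-0.22992156  1.04615581  0.04112548] [0.53421417 0.05298767 0.03237217] (array([0.0001, 0.0001, 0.0017]), array([ 3.741, -0.006,  0.042]))
```

View pics/w5.png

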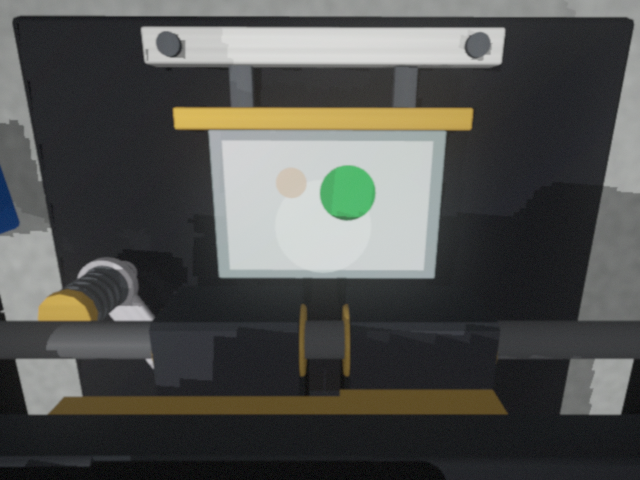

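The plate is flush: its rear edge runs along the bar at row 130 over its whole length. The push held at about 6–7.5 N for 2 s. Now I back off along the same line.

Call:
apply_moves:
  series:
    - [[0, 0, 0, 0.03, 0, 0, 255], [0, 0, 0, 0.06, 0, 0, 255], [0, 0, 0, 0.09, 0, 0, 255], [0, 0, 0, 0.12, 0, 0, 255], [0, 0, 0, 0.15, 0, 0, 255], [0, 0, 0, 0.2, 0, 0, 255], [0, 0, 0, 0.25, 0, 0, 255], [0, 0, 0, 0.3, 0, 0, 255], [0, 0, 0, 0.4, 0, 0, 255], [0, 0, 0, 0.6, 0, 0, 255], [0, 0, 0, 1.0, 0, 0, 255], [0, 0, 0, 1.5, 0, 0, 255], [0, 0, 0, 2.0, 0, 0, 255], [0, 0, 0, 2.0, -1.5, 0, 255], [0, 0, 0, 2.0, -4, 0, 150], [0, 0, 0, 2.0, -7, 0, 150], [0, 0, 0, 2.0, -10, 0, 150], [0, 0, 0, 2.0, -10, 0, 150]]

```text
clock: 10.62
tool_pos: [0.5189, 0.051, 0.1392]
ee_rot: [0.029, -0.706, 0.707, -0.037]
ft_force: [2.1, -0.8, 1.2]
finger_gap: 0.0193
```

```bash
python3 - <<'E'
from h import *; from meas import comp,edges
import pickle
s=read_state();print(s['clock'],np.round(s['tool_pos'],4),s['ft_force'],s['finger_gap'])
i=cams.camera_info('wrist');p,d=cams.camera('wrist'); cv2.imwrite('pics/w6.png',p); pickle.dump(i,open('w6.pkl','wb'))
E
```

```text
10.6167 [0.5189 0.051  0.1392] [ 2.05029946 -0.847473    1.20537223] 0.019269813549652903
```

View pics/w6.png

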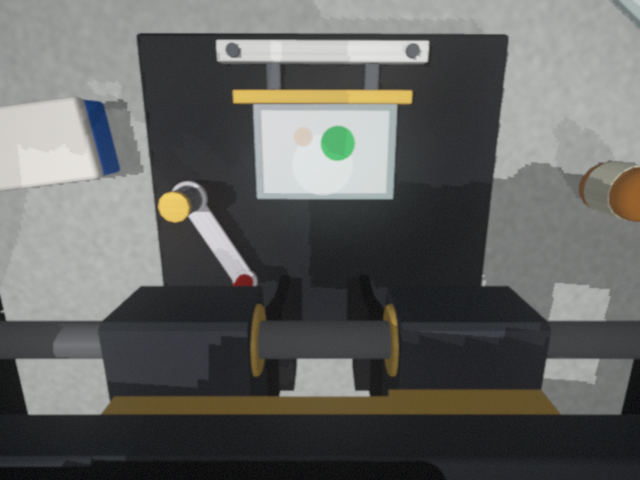

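The plate is still flush (plate rear at row 103, bar front at row 103). The post shows at (244,281) and has not moved. Next I go over the post.

```bash
python3 - <<'E'
from h import *; from meas import comp,edges
import pickle
i=pickle.load(open('w6.pkl','rb')); im=cv2.imread('pics/w6.png')
h=cv2.cvtColor(im,cv2.COLOR_BGR2HSV); H,S,V=[h[...,k].astype(int) for k in range(3)]
brass=(H>10)&(H<32)&(S>90)&(V>90)
for n,m,b,z in (('plate',(V>75)&~brass,(245,104,405,205),.036),('bar',brass,(225,85,420,108),.039),('head',brass,(155,185,192,225),.073)):
    c=comp(m,b); rc=edges(i,c,z); print(n,np.round(rc[0],1),np.round(rc[1],1),round(rc[2],2))
s=read_state();print(s['tool_pos'],s['finger_gap'],row(*tgt([.4854,.1016,.115],flip=-1)))
E
```

```text
plate [573.1  57.8] [60.2 94.8] 5.36
bar [607.3  60.7] [  8.7 110.1] 5.33
head [538.2 138.9] [18.2 18.7] 0.4
[0.51763098 0.05102606 0.13650688] 0.02339220210150744 (array([-0.0011,  0.    , -0.0077]), array([ 2.757,  2.124, -5.337]))
```

Call:
apply_moves:
  series:
    - [[0, 0, 0, 1.2, 0.8, -2.6, 120], [0, 0, 0, 2.47, 1.7, -5.3, 120], [0, 0, 0, 2.47, 1.7, -5.3, 120], [0, 0, 0, 2.47, 1.7, -5.3, 120], [0, 0, 0, 2.47, 1.7, -5.3, 120], [0, 0, 0, 2.47, 1.7, -5.3, 120]]

```text
clock: 11.17
tool_pos: [0.4859, 0.1011, 0.1155]
ee_rot: [0.033, -0.706, 0.706, -0.033]
ft_force: [-0.3, 0.5, -0.2]
finger_gap: 0.0454
```

```bash
python3 - <<'E'
from h import *
s=read_state();print(s['tool_pos'],s['finger_gap'],row(*tgt([.4854,.1016,.052],flip=-1)))
p,d=cams.camera('side'); crop(p,205,145,345,265,5,'pics/s7.png')
p,d=cams.camera('wrist'); cv2.imwrite('pics/w7.png',p)
E
```

```text
[0.48590906 0.10107379 0.11546944] 0.045414224213730106 (array([-0.0003, -0.0004, -0.0002]), array([ 0.047,  6.347, -0.059]))
```

View pics/s7.png

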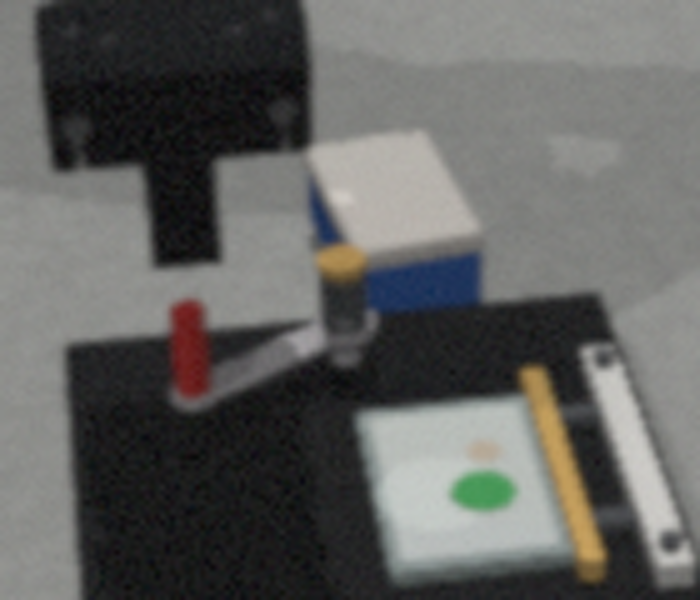

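View pics/w7.png

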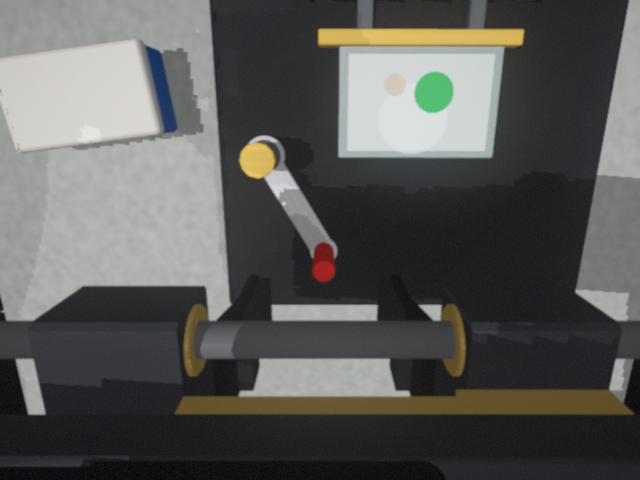

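The post top at (323,270) is centred between the fingers (midline column 324), and the side view agrees. I descend and pinch.

Call:
apply_moves:
  series:
    - [[0, 0, 0, 0, 2, 0, 120], [0, 0, 0, 0, 4, 0, 120], [0, 0, 0, 0, 5.5, 0, 120], [0, 0, 0, 0, 6.3, 0, 120], [0, 0, 0, 0, 6.3, 0, 120], [0, 0, 0, 0, 6.3, 0, 150], [0, 0, 0, 0, 6.3, 0, 180], [0, 0, 0, 0, 6.3, 0, 200], [0, 0, 0, 0, 6.3, 0, 215], [0, 0, 0, 0, 6.3, 0, 230], [0, 0, 0, 0, 6.3, 0, 255], [0, 0, 0, 0, 6.3, 0, 255], [0, 0, 0, 0, 6.3, 0, 255], [0, 0, 0, 0, 6.3, 0, 255], [0, 0, 0, 0, 6.3, 0, 255]]

```text
clock: 12.52
tool_pos: [0.4857, 0.1016, 0.0527]
ee_rot: [0.033, -0.706, 0.706, -0.033]
ft_force: [-0.6, -0.8, 2.2]
finger_gap: 0.011
```

```bash
python3 - <<'E'
from h import *
s=read_state();print(s['clock'],s['tool_pos'],s['finger_gap'],s['ft_force'],s['ft_torque'])
# arc rows, from commanded pose; tool x=-stage x, tool z=-stage y
piv=np.array([.5382,.1391]); P=np.array(s['tool_pos'][:2]); v=P-piv; print('r',np.hypot(*v),'ang',np.arctan2(v[1],v[0]))
a=-2.880+0.0928; s0=np.mod(np.arctan2(v[1],v[0])-a,2*np.pi); print('swing',s0)
ex=np.array([np.cos(YAW),np.sin(YAW)]);ey=np.array([-ex[1],ex[0]])
r0=np.hypot(*v)
for S in np.linspace(s0,1.47,21)[1:]:
    q=piv+r0*np.array([np.cos(a+S),np.sin(a+S)])-P
    print(round(S,3),np.round([-q@ex*100,-q@ey*100],2))
E
```

```text
12.5167 [0.48572144 0.10162309 0.05274665] 0.011027793603667327 [-0.58908357 -0.84163337  2.21598699] [-0.05233411  0.05488158  0.02500157]
r 0.06448657728783372 ang -2.521441312879773
swing 0.2657586871202269
0.326 [-0.21  0.33]
0.386 [-0.43  0.65]
0.446 [-0.67  0.95]
0.507 [-0.93  1.24]
0.567 [-1.21  1.51]
0.627 [-1.51  1.76]
0.687 [-1.82  2.  ]
0.747 [-2.14  2.21]
0.808 [-2.47  2.41]
0.868 [-2.82  2.59]
0.928 [-3.17  2.74]
0.988 [-3.54  2.87]
1.049 [-3.91  2.99]
1.109 [-4.29  3.07]
1.169 [-4.67  3.14]
1.229 [-5.06  3.18]
1.289 [-5.44  3.2 ]
1.35 [-5.83  3.2 ]
1.41 [-6.22  3.17]
1.47 [-6.61  3.12]
```

Call:
apply_moves:
  series:
    - [[0, 0, 0, 0, -0.1, 0, 255], [0, 0, 0, 0, -0.25, 0, 255], [0, 0, 0, 0, -0.4, 0, 255], [0, 0, 0, 0, -0.55, 0, 255], [0, 0, 0, 0, -0.7, 0, 255], [0, 0, 0, 0, -0.75, 0, 255], [0, 0, 0, 0, -0.75, 0, 255], [0, 0, 0, 0, -0.75, 0, 255]]

```text
clock: 13.18
tool_pos: [0.4857, 0.1018, 0.06]
ee_rot: [-0.033, 0.706, -0.706, 0.033]
ft_force: [5.0, 2.6, -5.0]
finger_gap: 0.0111
```

```bash
python3 - <<'E'
from h import *
s=read_state();print(s['clock'],s['tool_pos'],s['finger_gap'],s['ft_force'],s['ft_torque'])
p,d=cams.camera('side'); crop(p,205,145,345,265,5,'pics/s8.png')
E
```

```text
13.1833 [0.48574523 0.10184095 0.06001607] 0.011076114690352122 [ 5.04208604  2.61163629 -5.03506357] [ 0.37697943 -0.77653722 -0.01742634]
```

View pics/s8.png

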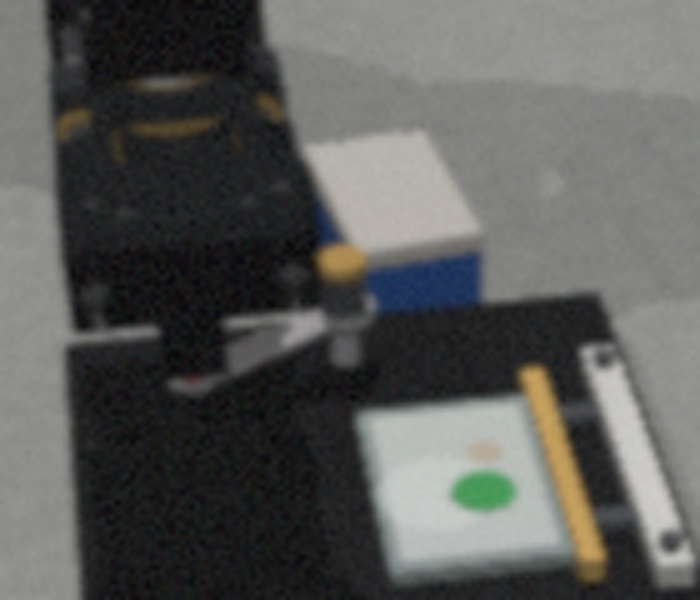

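The clip is lifted about 7 mm; the side view shows more screw under the arm. Now the swing.

Call:
apply_moves:
  series:
    - [[0, 0, 0, -0.21, 0, 0.33, 255], [0, 0, 0, -0.43, 0, 0.65, 255], [0, 0, 0, -0.67, 0, 0.95, 255], [0, 0, 0, -0.93, 0, 1.24, 255], [0, 0, 0, -1.21, 0, 1.51, 255], [0, 0, 0, -1.51, 0, 1.76, 255], [0, 0, 0, -1.82, 0, 2.0, 255], [0, 0, 0, -2.14, 0, 2.21, 255], [0, 0, 0, -2.47, 0, 2.41, 255], [0, 0, 0, -2.82, 0, 2.59, 255], [0, 0, 0, -2.82, 0, 2.59, 255]]

```text
clock: 14.15
tool_pos: [0.5159, 0.0781, 0.0597]
ee_rot: [0.033, -0.706, 0.706, -0.032]
ft_force: [-3.0, 2.8, -5.1]
finger_gap: 0.011
```

```bash
python3 - <<'E'
from h import *
s=read_state();print(s['clock'],s['tool_pos'],s['finger_gap'],s['ft_force'],s['ft_torque'])
v=np.array(s['tool_pos'][:2])-[.5382,.1391]; print(np.hypot(*v),np.mod(np.arctan2(v[1],v[0])+2.880-.0928,6.283))
p,d=cams.camera('side'); crop(p,205,145,345,265,5,'pics/s9.png')
E
```

```text
14.15 [0.51590162 0.07813777 0.05968473] 0.010958884946543705 [-2.99859537  2.82342573 -5.09805889] [0.39965695 0.47222406 0.25309985]
0.06491233783902403 0.8657462676844043
```

View pics/s9.png

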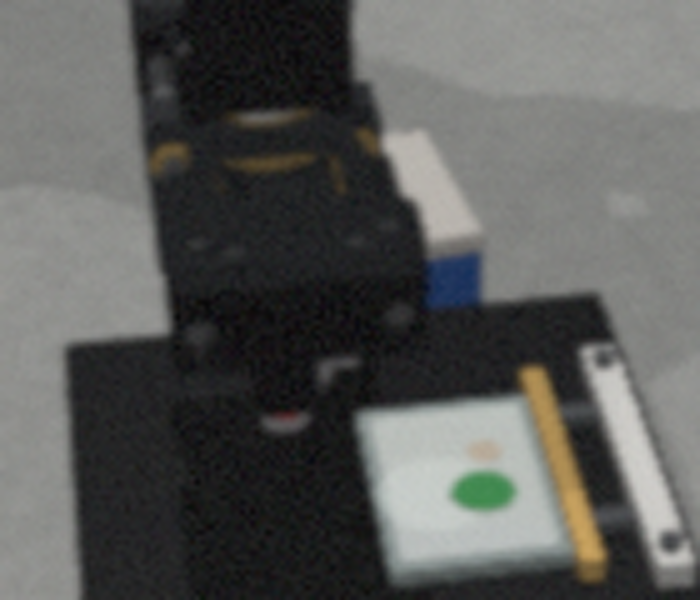

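Call:
apply_moves:
  series:
    - [[0, 0, 0, -0.35, 0, 0.15, 255], [0, 0, 0, -0.72, 0, 0.28, 255], [0, 0, 0, -1.09, 0, 0.4, 255], [0, 0, 0, -1.47, 0, 0.48, 255], [0, 0, 0, -1.85, 0, 0.55, 255], [0, 0, 0, -2.24, 0, 0.59, 255], [0, 0, 0, -2.62, 0, 0.61, 255], [0, 0, 0, -3.01, 0, 0.61, 255], [0, 0, 0, -3.4, 0, 0.58, 255], [0, 0, 0, -3.79, 0, 0.53, 255], [0, 0, 0, -3.79, 0, 0.53, 255], [0, 0, 0, -3.79, 0, 0.53, 255]]

```text
clock: 15.2
tool_pos: [0.5549, 0.0766, 0.0602]
ee_rot: [0.032, -0.706, 0.706, -0.033]
ft_force: [-1.7, 0.9, -5.1]
finger_gap: 0.0107
```

```bash
python3 - <<'E'
from h import *
s=read_state();print(s['clock'],s['tool_pos'],s['finger_gap'],s['ft_force'],s['ft_torque'])
v=np.array(s['tool_pos'][:2])-[.5382,.1391]; print(np.hypot(*v),np.mod(np.arctan2(v[1],v[0])+2.880-.0928,6.283))
p,d=cams.camera('side'); crop(p,205,145,345,265,5,'pics/s10.png')
p,d=cams.camera('wrist'); cv2.imwrite('pics/w10.png',p)
E
```

```text
15.2 [0.55489333 0.07656321 0.06017607] 0.010674090417914284 [-1.65376637  0.90778837 -5.08704941] [0.20880964 0.37750486 0.13714617]
0.06472648088993861 1.4772576879252584
```

View pics/s10.png

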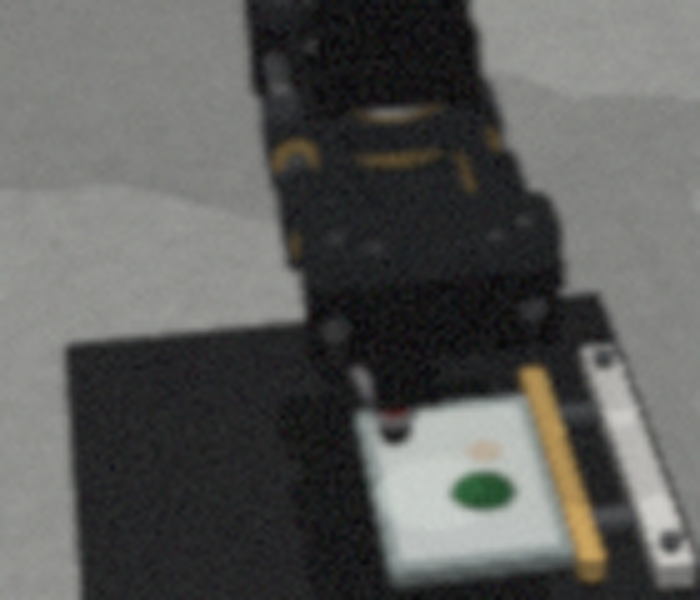

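View pics/w10.png

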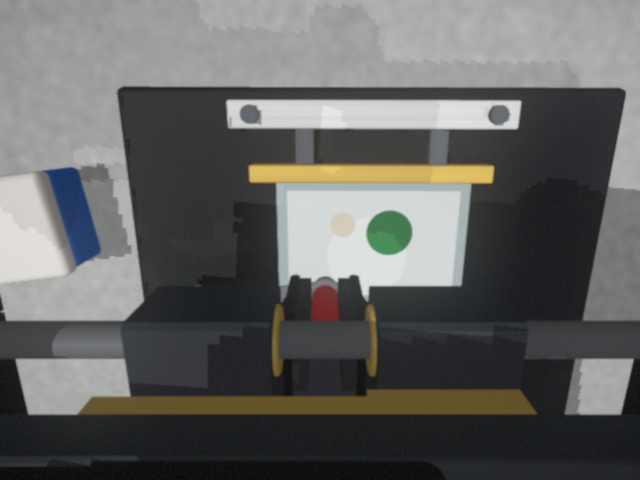

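The foot is over the plate's front strip (side crop (395,435)), at about x −16 mm, y +20 mm in the plate frame. The plate is still flush, so I lower softly.

Call:
apply_moves:
  series:
    - [[0, 0, 0, 0, 0.05, 0, 255], [0, 0, 0, 0, 0.1, 0, 255], [0, 0, 0, 0, 0.15, 0, 255], [0, 0, 0, 0, 0.2, 0, 255], [0, 0, 0, 0, 0.24, 0, 255], [0, 0, 0, 0, 0.28, 0, 255], [0, 0, 0, 0, 0.28, 0, 255]]

```text
clock: 15.88
tool_pos: [0.5546, 0.0765, 0.0577]
ee_rot: [0.033, -0.706, 0.706, -0.033]
ft_force: [-2.0, -0.7, -2.7]
finger_gap: 0.0109
```

Call:
apply_moves:
  series:
    - [[0, 0, 0, 0, 0.03, 0, 255], [0, 0, 0, 0, 0.03, 0, 255]]

```text
clock: 16.05
tool_pos: [0.5546, 0.0765, 0.0575]
ee_rot: [0.033, -0.706, 0.706, -0.033]
ft_force: [-3.7, -0.5, 1.3]
finger_gap: 0.0108
```

Call:
apply_moves:
  series:
    - [[0, 0, 0, 0, 0.03, 0, 255], [0, 0, 0, 0, 0.03, 0, 255]]

```text
clock: 16.22
tool_pos: [0.5547, 0.0766, 0.0574]
ee_rot: [0.033, -0.706, 0.706, -0.033]
ft_force: [-4.1, -0.8, 4.4]
finger_gap: 0.0108
```

Contact is felt: the hand is now adding about 4 N on top of the spring. I ease up 0.5 mm and open slowly.

Call:
apply_moves:
  series:
    - [[0, 0, 0, 0, -0.03, 0, 255], [0, 0, 0, 0, -0.05, 0, 255], [0, 0, 0, 0, -0.05, 0, 255], [0, 0, 0, 0, -0.05, 0, 190], [0, 0, 0, 0, -0.05, 0, 150], [0, 0, 0, 0, -0.05, 0, 120], [0, 0, 0, 0, -0.05, 0, 120], [0, 0, 0, 0, -0.05, 0, 120], [0, 0, 0, 0, -0.05, 0, 120]]

```text
clock: 16.97
tool_pos: [0.5543, 0.0768, 0.0571]
ee_rot: [-0.033, 0.706, -0.706, 0.033]
ft_force: [-0.1, -0.3, 0.2]
finger_gap: 0.0419
```

```bash
python3 - <<'E'
from h import *
s=read_state();print(s['clock'],s['tool_pos'],s['finger_gap'],s['ft_force'],s['ft_torque'])
p,d=cams.camera('side'); crop(p,205,145,345,265,5,'pics/s11.png')
p,d=cams.camera('wrist'); cv2.imwrite('pics/w11.png',p)
E
```

```text
16.9667 [0.55433476 0.07678713 0.05708642] 0.04193792290450427 [-0.05302911 -0.30322825  0.16424569] [-0.00164717 -0.02539231 -0.03123606]
```

View pics/s11.png

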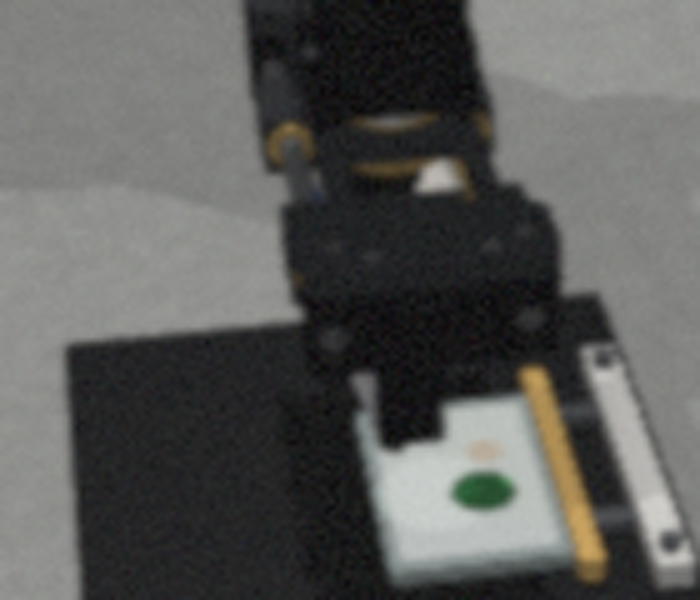

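View pics/w11.png

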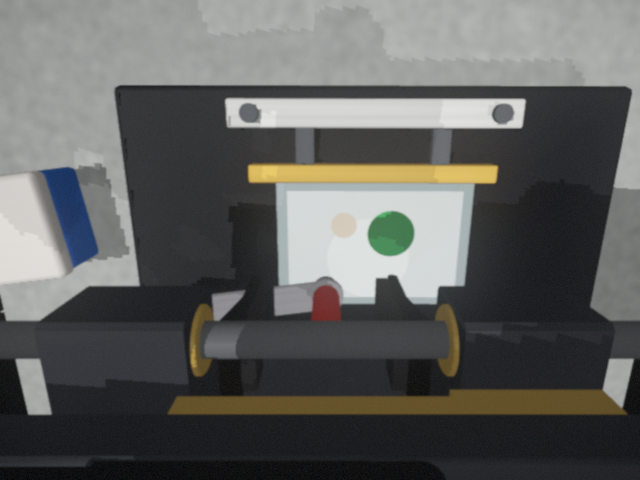

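The fingers are open 42 mm with the post (327,305) free between them and no load on the wrist. I wait hands-off.

Call:
apply_moves:
  series:
    - [[0, 0, 0, 0, 0, 0, 120], [0, 0, 0, 0, 0, 0, 120], [0, 0, 0, 0, 0, 0, 120], [0, 0, 0, 0, 0, 0, 120], [0, 0, 0, 0, 0, 0, 120], [0, 0, 0, 0, 0, 0, 120], [0, 0, 0, 0, 0, 0, 120], [0, 0, 0, 0, 0, 0, 120], [0, 0, 0, 0, 0, 0, 120], [0, 0, 0, 0, 0, 0, 120], [0, 0, 0, 0, 0, 0, 120], [0, 0, 0, 0, 0, 0, 120], [0, 0, 0, 0, 0, 0, 120], [0, 0, 0, 0, 0, 0, 120], [0, 0, 0, 0, 0, 0, 120], [0, 0, 0, 0, 0, 0, 120], [0, 0, 0, 0, 0, 0, 120], [0, 0, 0, 0, 0, 0, 120], [0, 0, 0, 0, 0, 0, 120], [0, 0, 0, 0, 0, 0, 120]]

```text
clock: 18.73
tool_pos: [0.5542, 0.0767, 0.0572]
ee_rot: [-0.033, 0.706, -0.706, 0.033]
ft_force: [-0.4, -0.3, 0.7]
finger_gap: 0.0461
```

Call:
apply_moves:
  series:
    - [[0, 0, 0, 0, 0, 0, 120], [0, 0, 0, 0, 0, 0, 120], [0, 0, 0, 0, 0, 0, 120], [0, 0, 0, 0, 0, 0, 120], [0, 0, 0, 0, 0, 0, 120], [0, 0, 0, 0, 0, 0, 120], [0, 0, 0, 0, 0, 0, 120], [0, 0, 0, 0, 0, 0, 120], [0, 0, 0, 0, 0, 0, 120], [0, 0, 0, 0, 0, 0, 120], [0, 0, 0, 0, 0, 0, 120], [0, 0, 0, 0, 0, 0, 120], [0, 0, 0, 0, 0, 0, 120], [0, 0, 0, 0, 0, 0, 120], [0, 0, 0, 0, 0, 0, 120], [0, 0, 0, 0, 0, 0, 120], [0, 0, 0, 0, 0, 0, 120], [0, 0, 0, 0, 0, 0, 120], [0, 0, 0, 0, 0, 0, 120], [0, 0, 0, 0, 0, 0, 120]]

```text
clock: 20.4
tool_pos: [0.5543, 0.0767, 0.0572]
ee_rot: [0.033, -0.706, 0.706, -0.033]
ft_force: [-0.2, -0.5, 0.4]
finger_gap: 0.0463
```

```bash
python3 - <<'E'
from h import *
import pickle
s=read_state();print(s['clock'],s['tool_pos'],s['finger_gap'],s['ft_force'])
i=cams.camera_info('wrist');p,d=cams.camera('wrist'); cv2.imwrite('pics/w12.png',p)
p,d=cams.camera('top'); crop(p,235,230,375,350,5,'pics/t12.png')
E
```

```text
20.4 [0.55427526 0.07671153 0.05715796] 0.0462784482392487 [-0.18782658 -0.45317088  0.44636888]
```

View pics/w12.png

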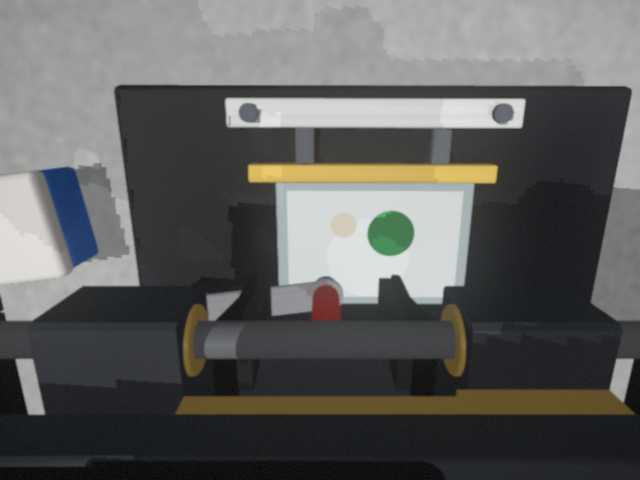

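Over 3.5 s hands-off have passed, the plate is unchanged and flush, and the clip is still on it. I re-pinch and lift.

Call:
apply_moves:
  series:
    - [[0, 0, 0, 0, 0, 0, 150], [0, 0, 0, 0, 0, 0, 180], [0, 0, 0, 0, 0, 0, 200], [0, 0, 0, 0, 0, 0, 215], [0, 0, 0, 0, 0, 0, 230], [0, 0, 0, 0, 0, 0, 255], [0, 0, 0, 0, 0, 0, 255], [0, 0, 0, 0, 0, 0, 255], [0, 0, 0, 0, 0, 0, 255], [0, 0, 0, 0, 0, 0, 255]]

```text
clock: 21.33
tool_pos: [0.5543, 0.0765, 0.0571]
ee_rot: [0.033, -0.706, 0.706, -0.033]
ft_force: [0.6, -1.3, -0.2]
finger_gap: 0.0115
```

Call:
apply_moves:
  series:
    - [[0, 0, 0, 0, -0.06, 0, 255], [0, 0, 0, 0, -0.14, 0, 255], [0, 0, 0, 0, -0.22, 0, 255], [0, 0, 0, 0, -0.3, 0, 255], [0, 0, 0, 0, -0.38, 0, 255], [0, 0, 0, 0, -0.43, 0, 255], [0, 0, 0, 0, -0.43, 0, 255], [0, 0, 0, 0, -0.43, 0, 255]]

```text
clock: 22.0
tool_pos: [0.5539, 0.0766, 0.0612]
ee_rot: [0.033, -0.706, 0.706, -0.033]
ft_force: [0.6, -2.5, -5.8]
finger_gap: 0.0109
```

```bash
python3 - <<'E'
from h import *
s=read_state();print(s['clock'],s['tool_pos'],s['finger_gap'],s['ft_force'])
p,d=cams.camera('wrist'); cv2.imwrite('pics/w13.png',p)
p,d=cams.camera('side'); crop(p,205,145,345,265,5,'pics/s13.png')
E
```

```text
22.0 [0.55391555 0.07660475 0.06117385] 0.010919605296613588 [ 0.55777937 -2.46325894 -5.81540102]
```

View pics/s13.png

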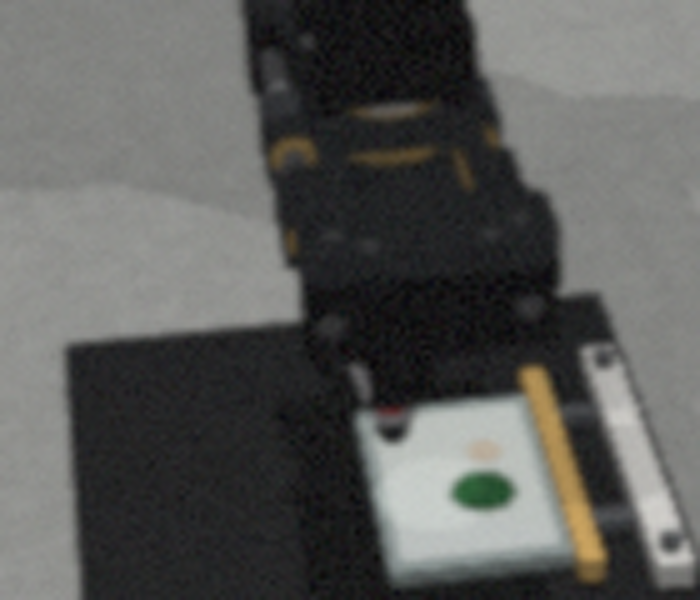

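View pics/w13.png

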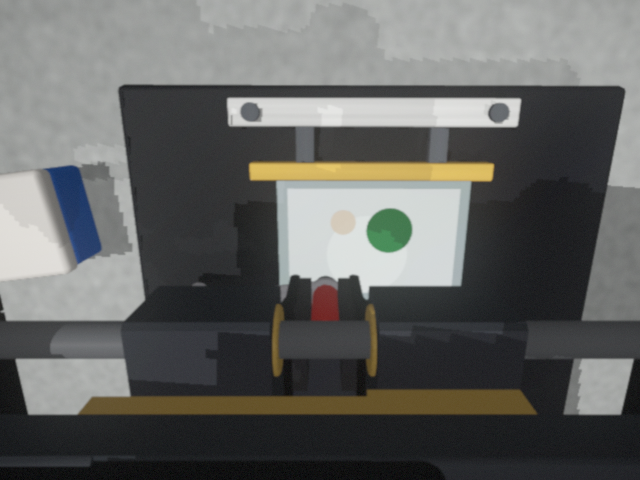

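The foot is off the glass (spring load 5.8 N on the wrist, foot at side crop (393,432)) and the plate is flush. I swing back along the arc.

Call:
apply_moves:
  series:
    - [[0, 0, 0, 0.39, 0, 0.05, 255], [0, 0, 0, 0.78, 0, 0.08, 255], [0, 0, 0, 1.17, 0, 0.08, 255], [0, 0, 0, 1.55, 0, 0.06, 255], [0, 0, 0, 1.94, 0, 0.02, 255], [0, 0, 0, 2.32, 0, -0.05, 255], [0, 0, 0, 2.7, 0, -0.13, 255], [0, 0, 0, 3.07, 0, -0.25, 255], [0, 0, 0, 3.44, 0, -0.38, 255], [0, 0, 0, 3.79, 0, -0.53, 255], [0, 0, 0, 4.14, 0, -0.71, 255], [0, 0, 0, 4.47, 0, -0.91, 255], [0, 0, 0, 4.79, 0, -1.12, 255], [0, 0, 0, 5.1, 0, -1.36, 255], [0, 0, 0, 5.4, 0, -1.61, 255], [0, 0, 0, 5.68, 0, -1.88, 255], [0, 0, 0, 5.94, 0, -2.17, 255], [0, 0, 0, 6.18, 0, -2.47, 255], [0, 0, 0, 6.4, 0, -2.79, 255], [0, 0, 0, 6.61, 0, -3.12, 255]]

```text
clock: 23.77
tool_pos: [0.4823, 0.1006, 0.0601]
ee_rot: [0.035, -0.706, 0.707, -0.031]
ft_force: [-3.8, -7.6, -5.4]
finger_gap: 0.0106
```

Call:
apply_moves:
  series:
    - [[0, 0, 0, 0, 0, 0, 255], [0, 0, 0, 0, 0.1, 0, 255], [0, 0, 0, 0, 0.2, 0, 255], [0, 0, 0, 0, 0.3, 0, 255], [0, 0, 0, 0, 0.4, 0, 255], [0, 0, 0, 0, 0.5, 0, 255], [0, 0, 0, 0, 0.6, 0, 255], [0, 0, 0, 0, 0.7, 0, 255], [0, 0, 0, 0, 0.75, 0, 255], [0, 0, 0, 0, 0.75, 0, 255]]

```text
clock: 24.6
tool_pos: [0.4819, 0.1004, 0.0533]
ee_rot: [0.036, -0.705, 0.707, -0.03]
ft_force: [-9.4, -10.6, 4.8]
finger_gap: 0.0111
```

```bash
python3 - <<'E'
from h import *
s=read_state();print(s['clock'],s['tool_pos'],s['finger_gap'],s['ft_force'])
v=np.array(s['tool_pos'][:2])-[.5382,.1391]; print(np.hypot(*v),np.mod(np.arctan2(v[1],v[0])+2.880-.0928,6.283))
E
```

```text
24.6 [0.48191482 0.10036927 0.05331857] 0.011056785080401829 [ -9.40225312 -10.57291672   4.79586513]
0.06832342615842302 0.24831280111107157
```

```bash
python3 - <<'E'
from h import *
s=read_state();print(s['ft_torque'],row(*tgt([.4854,.1016,.0533],flip=-1)))
p,d=cams.camera('wrist'); cv2.imwrite('pics/w14.png',p)
p,d=cams.camera('side'); crop(p,205,145,345,265,5,'pics/s14.png')
E
```

```text
[-1.60627115  1.65414282 -0.19305665] (array([-0.0021,  0.0007,  0.0083]), array([-0.358, -0.001, -0.09 ]))
```

View pics/s14.png

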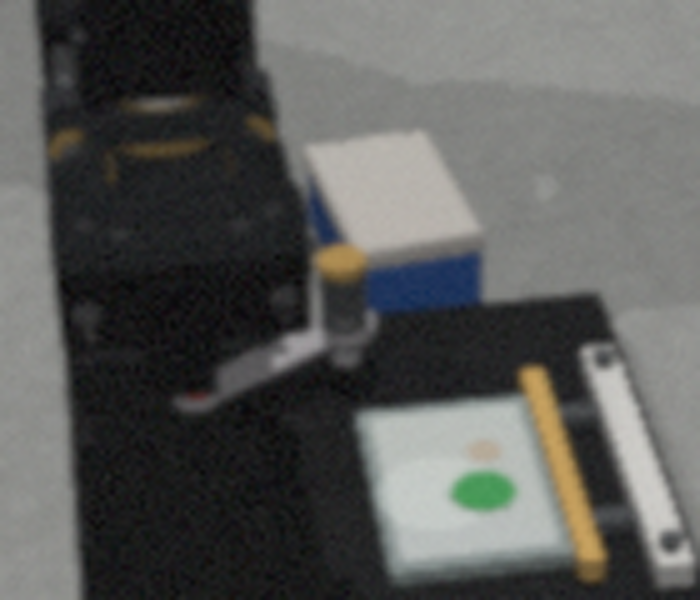

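View pics/w14.png

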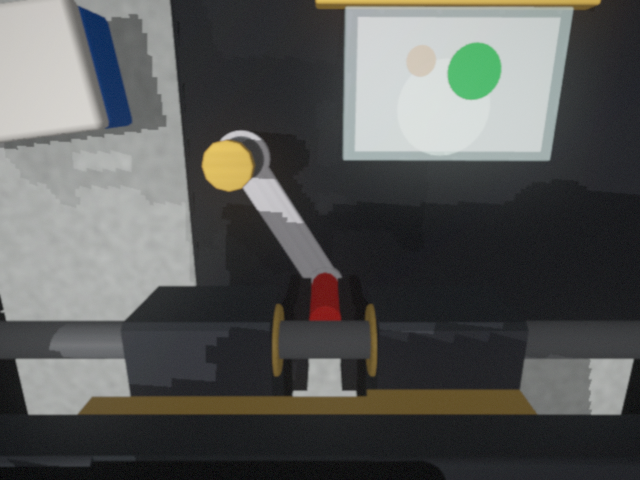

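The clip is back at the parked angle (post at (325,295) in the wrist view) and the plate has not moved. The hand pushes the post inward with about 14 N, so I relax that before opening.

Call:
apply_moves:
  series:
    - [[0, 0, 0, 0.1, -0.05, 0.1, 255], [0, 0, 0, 0.2, -0.08, 0.2, 255], [0, 0, 0, 0.2, -0.08, 0.2, 255]]

```text
clock: 24.95
tool_pos: [0.4826, 0.0995, 0.0546]
ee_rot: [-0.034, 0.706, -0.706, 0.032]
ft_force: [-2.4, -3.3, -2.9]
finger_gap: 0.0109
```

Call:
apply_moves:
  series:
    - [[0, 0, 0, 0.05, 0.03, 0.05, 255], [0, 0, 0, 0.05, 0.03, 0.05, 255], [0, 0, 0, 0.05, 0.03, 0.05, 200], [0, 0, 0, 0.05, 0.03, 0.05, 160], [0, 0, 0, 0.05, 0.03, 0.05, 120], [0, 0, 0, 0.05, 0.03, 0.05, 120], [0, 0, 0, 0.05, 0.03, 0.05, 120], [0, 0, 0, 0.05, 0.03, 0.05, 120], [0, 0, 0, 0.05, 0.03, 0.05, 120]]

```text
clock: 25.7
tool_pos: [0.4835, 0.099, 0.0546]
ee_rot: [-0.033, 0.706, -0.706, 0.033]
ft_force: [0.0, -0.1, 1.8]
finger_gap: 0.0444
```

```bash
python3 - <<'E'
from h import *
s=read_state();print(s['clock'],s['tool_pos'],s['finger_gap'],s['ft_force'])
p,d=cams.camera('wrist'); cv2.imwrite('pics/w15.png',p)
E
```

```text
25.7 [0.48347225 0.09900261 0.0545756 ] 0.04440094872308513 [ 0.0428155  -0.09625675  1.77445518]
```

View pics/w15.png

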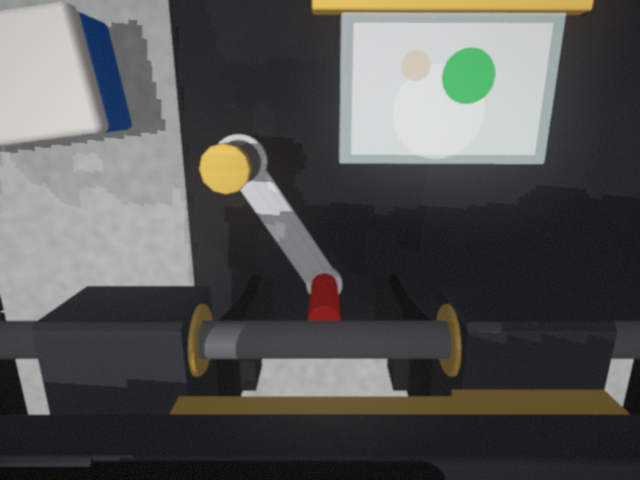

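Released; the post is free between the fingers. I rise straight up and look again.

Call:
apply_moves:
  series:
    - [[0, 0, 0, 0, -1, 0, 120], [0, 0, 0, 0, -3, 0, 120], [0, 0, 0, 0, -5, 0, 120], [0, 0, 0, 0, -8, 0, 120], [0, 0, 0, 0, -11, 0, 120], [0, 0, 0, 0, -14, 0, 120], [0, 0, 0, 0, -14, 0, 120], [0, 0, 0, 0, -14, 0, 120], [0, 0, 0, 0, -14, 0, 120], [0, 0, 0, 0, -14, 0, 120]]

```text
clock: 26.58
tool_pos: [0.4823, 0.0989, 0.1932]
ee_rot: [-0.034, 0.706, -0.706, 0.032]
ft_force: [-1.2, 0.7, -1.0]
finger_gap: 0.0462
```

```bash
python3 - <<'E'
from h import *; from meas import comp,edges
s=read_state();print(s['clock'],s['tool_pos'],s['ft_force'])
i=cams.camera_info('wrist');p,d=cams.camera('wrist'); cv2.imwrite('pics/w16.png',p)
q,d=cams.camera('side'); crop(q,205,165,365,305,5,'pics/s16.png')
im=p;h=cv2.cvtColor(im,cv2.COLOR_BGR2HSV); H,S,V=[h[...,k].astype(int) for k in range(3)]
brass=(H>10)&(H<32)&(S>90)&(V>90); red=((H<8)|(H>172))&(S>120)&(V>100)
m=brass.astype(np.uint8)
for c in cv2.findContours(m[:280].copy(),0,1)[0]:
    if cv2.contourArea(c)>150: print('brass',cv2.boundingRect(c),cv2.minAreaRect(c),edges(i,c,.039),edges(i,c,.073)[0])
for c in cv2.findContours(red.astype(np.uint8),0,1)[0]:
    if cv2.contourArea(c)>50: print('red',cv2.boundingRect(c),edges(i,c,.08))
for c in cv2.findContours(((V>75)&~brass)[:280].astype(np.uint8),0,1)[0]:
    if cv2.contourArea(c)>2000: print('white',cv2.boundingRect(c),edges(i,c,.036))
E
```

```text
26.5833 [0.4822651  0.09887779 0.19317083] [-1.18010105  0.73998463 -0.9722856 ]
brass (258, 130, 29, 27) ((272.0000305175781, 142.00001525878906), (26.870058059692383, 26.870054244995117), 45.0) ((535.2861328125, 143.45382690429688), (19.471553802490234, 20.665573120117188), 17.266826629638672) (537.6448364257812, 139.4119415283203)
brass (316, 44, 157, 15) ((394.0, 51.0), (14.0, 156.0), 90.0) ((607.1222534179688, 60.98786163330078), (9.176004409790039, 110.81415557861328), 5.319613456726074) (601.7294921875, 65.84456634521484)
red (316, 207, 17, 25) ((490.0488586425781, 99.9456787109375), (17.072891235351562, 11.1150484085083), 5.348362445831299)
white (332, 57, 133, 87) ((573.8064575195312, 54.17633056640625), (60.57281494140625, 95.23834991455078), 5.332643032073975)
white (305, 0, 184, 45) ((626.217529296875, 61.88190841674805), (28.066200256347656, 127.94293975830078), 5.31765604019165)
white (0, 0, 640, 280) ((531.3352661132812, 107.73506164550781), (208.50189208984375, 534.2313232421875), 5.346900939941406)
```

View pics/w16.png

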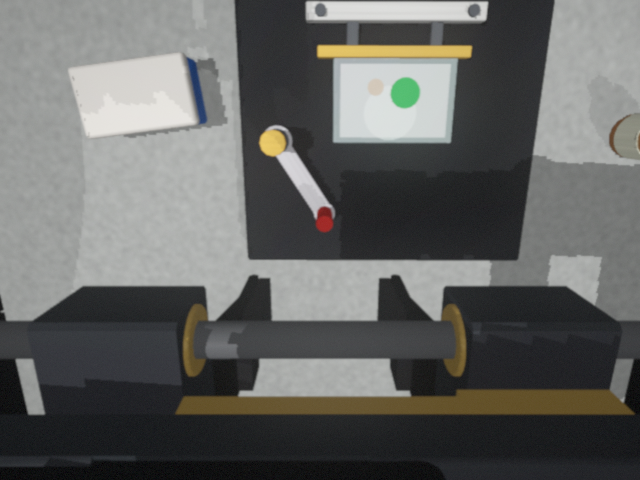

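View pics/s16.png

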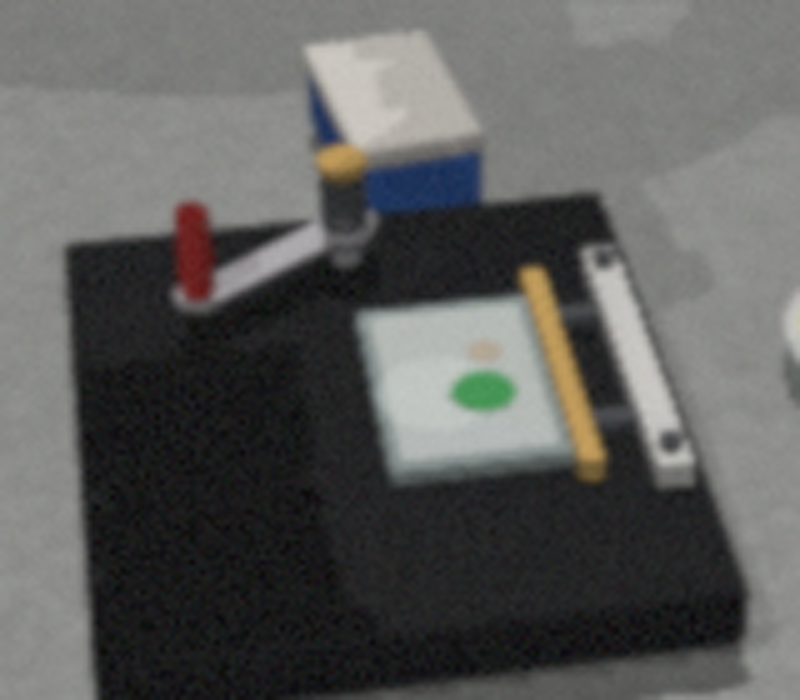

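Call:
apply_moves:
  series:
    - [[0, 0, 0, 0, 0, 0, 120], [0, 0, 0, 0, 0, 0, 120], [0, 0, 0, 0, 0, 0, 120]]

```text
clock: 26.93
tool_pos: [0.483, 0.0989, 0.1939]
ee_rot: [-0.033, 0.706, -0.706, 0.032]
ft_force: [-0.3, 0.2, 0.5]
finger_gap: 0.0459
```

```bash
python3 - <<'E'
from h import *
print(r.hand_in())
E
```

```text
the job is handed in; nothing more can be done
None
```

I did every step of the task and handed it in at 26.9 s of the 72 s allowed; no verdict was reported.

- **Push:** I pushed the plate to the solid stop and held it there for about 2 s. The wrist read about 6 N horizontally plus about 4.5 N vertically. I could not tell whether that vertical force was friction on the plate or contact with the stage. The force on the plate was therefore between 6 and 7.6 N, not exactly 7 N.
- **Clip on the plate:** I lifted the clip about 7 mm, swung it in to about 1.47 rad and lowered it onto the front strip. The foot landed about 16 mm behind the plate's centre. It pressed there on its own with the fingers open for over 3.5 s.
- **Clip parked again:** I then lifted it off, swung it back to about 0.25–0.3 rad, released it and raised the hand.

**Last checks:** The plate measured 5.33° against 5.32° for the bar and showed no gap. The clip looked down and parked as at the start, and the wrist carried no load. The slide box and the dropper bottle showed no sign of being moved. The dish was only at the edge of the last pictures, so I did not check it closely.

**Anomalies:**
- After the swing back, the tool sat about 3–4 mm off the arc and pushed the post toward the pivot with about 14 N. I eased that off before opening the fingers.
- While setting the clip down, the hand briefly added about 4 N to the spring. I estimate about 9 N on the glass, below the 15 N limit.

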